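# Trial-fit and break out a sample-mill rotor

## Robot

A 7-joint arm with a two-finger parallel gripper is mounted at the origin on the work surface. World frame = base frame: x ahead of the robot, y to its left, z up, the work surface at z = 0. Lengths are in m, angles in rad, forces in N, time in s.
With the tool pointing down it reaches from about 0.4 to 0.85 m from the base axis. Payload 4.4 kg.
Tool frame: the origin (TCP) lies midway between the tips of the shut fingers; the grasp point (between the pads) lies 19 mm behind it; z points along the fingers, y is the direction in which the jaws open and shut (so a half turn about z gives the same grasp; the last joint's range is limited). The gripper opens to 94 mm and grips with 3 to 60 N. Pads are 16 mm wide; open, the fingers measure 119 mm over their backs; the gripper's body (75 mm by 177 mm) begins 78 mm behind the grasp point.
Start: joints at [1.269, 0.628, 0.038, 1.517, -0.027, 0.996, -0.02], TCP at [0.152, -0.632, 0.17] pointing down, gripper open.
Joint ranges: [-3.06, 3.06], [-0.37, 2.12], [-1.25, 1.32], [0.18, 2.47], [-1.1, 4.24], [0.23, 1.98], [-2.94, 2.94]. Speed limits (rad/s): [2.57, 2.57, 3.14, 3.14, 3.14, 3.14, 3.14].

## Interface

Orientations are given as a rotation vector (axis times angle).
In Python, from cell import robot gives the robot as it stands. Calls block until the motion is done:
- robot.goto(position, orientation): joint-space move of the TCP to a pose.
- robot.servo_line(position, orientation=None, vel=0.15, threshold=None): straight line of the TCP; orientation=None keeps the orientation; vel is the mean speed in m/s. With threshold (N) it stops when the force on the tool has changed by that much, and returns True; else False.
- robot.set_joints(angles): joint-space move.
- robot.grip(opening): opening from 0.0 (shut) to 1.0 (fully open); the grip force is fixed at half the most; returns when the fingers have stopped.
- robot.dwell(seconds).
- robot.inverse_kinematics(position, orientation): joint angles nearest the present ones, or None.
- robot.state(): the state.
- robot.camera(name): name is "side" or "top" or "wrist"; returns a dict with "img" (400x640x3 uint8, red, green, blue), "fov_y" (degrees; the focal length in pixels is half the picture's height over the tangent of half this angle, whatever the lens; pixels are square), "cx", "cy" (the principal point, pixels), "eye" and "rotation" of the camera in the world; the wrist camera has in their place "tool_from_camera" (4x4, takes a point from camera to tool coordinates, whose origin is the TCP and whose axes are the flange's). Camera axes: x right, y up, looking along -z (the intrinsics and any distortion apply to the point x, -y, -z); pixel columns grow to the right and rows downward; lengths in m; the calibration is good to about 2 mm. A picture is of the moment at which its call begins: read the wrist's pose just before it. There is no depth.
A pose or a line that the arm cannot do raises robot.MotionError and nothing moves.
- robot.job_done(): hands the job in, once; it reports no verdict.
Trained networks look in the newest picture that a camera, given by its name, has taken for a name from the list of things; names that differ only in an ending like _2 or _b are one class to them, and where a whole thing is asked for, a point or a joint stands for the part that bears it (a point fixed in the world has none). Each returns a list of dicts, best first, with "conf" (0 to 1); they miss things now and then, are a little off and sometimes report something else, mostly with a low value. They report only what shows in the picture. A call takes as long as a camera call. They do not tell look-alikes from the thing itself.
- robot.regions_of(target, camera): "region" (400x640 bool, what is visible of it) and "centre" ([column, row] in pixels, amid what is visible of it).
The state is a dict: "time": time; "joint_positions": joint angles; "joint_vel": joint speeds; "tau": joint torques, N m; "position": TCP position; "orientation": TCP orientation; "contact_force": force on the tool from outside, world axes, zero at the start; "ft_torque": the same for the moment, N m; "width": opening from 0.0 (shut) to 1.0 (fully open).
Only numpy, scipy, OpenCV 4.12 (cv2) and the standard library are available. Lean on these libraries where they do the work, as an engineer would, in place of code of your own. Each camera call takes 0.05 s, during which the arm holds its last target.

## Task

Trial-fit the sample mill's rotor: take the square-headed rotor out of the stand, set its tapered shank in the mill's round socket and work it fully home with a twisting push, until its collar sits flush on the socket face, never pressing down on the socket with more than 25 N; then let go of it. Now, without touching the rotor again, drive the mill's wedge through the slot by its upright grey handle, all the way in, so that it jacks the shank loose and the rotor is left standing up on the wedge, free in the socket. Leave everything else where it is.

Things in the scene. Friction and masses are not known exactly. Their poses are not given: they have to be found in the camera images.
- rotor: loose steel rotor, 92 mm tall, 0.3 to 0.6 kg, upright in a pocket of the stand, its collar resting on the stand's top. Origin at the shank's lower end, z up its axis. From below: tapered shank 44 mm long (18 mm across at its end, 35.6 mm at the collar), collar 56 mm across and 6 mm thick, square head 26 x 26 mm and 42 mm high, sides along the body's x and y
- rotor_head (a point): centre of the rotor's square head, 71 mm above the rotor's origin, 21 mm below the head's top and 21 mm above the collar's upper face; the place to grasp
- rotor_collar (a point): point on the rotor's axis in the plane of the underside of its collar, 44 mm above the rotor's origin
- stand: frame of the fixed grey block with two round pockets (through holes 40 mm across) 90 mm apart along its y; 80 x 170 mm, 52 mm high, origin at its underside
- mill: frame of the fixed mill drive: grey base plate 12 mm thick and white housing 110 x 150 mm, 63 mm high, with the socket in the middle of its top. Origin under the socket at table height, z up. The wedge slot runs right through along the mill's y; the wedge comes in from the +y side and is driven towards -y
- socket_face (a point): centre of the socket's flat round upper face (55 mm across), 70 mm above the table; the rotor is home when its collar stops on this face, and the seated taper then holds itself. The tapered bore below fits the shank with about 1.2 mm free all round, except for three sprung steel segments in it
- socket_bore (a point): point on the socket's axis 12 mm below its face, at the height of the three sprung segments. They grip the shank from about 8 mm above home. Pushed straight down it binds there and would need about 40 to 60 N to go home; while it is turned back and forth as it goes down (about 1 rad for each 1 to 2 mm) only about 12 to 17 N
- sleeve (a joint): how far the socket has been pressed down on its spring, m: 0 unloaded, 0.0025 at a push of 25 N. The socket starts to sink at a push of 5 N and sinks 1 mm for every 8 N more, and comes back up when unloaded
- wedge (a joint): travel of the wedge, m: 0 drawn back, 0.09 fully in; starts at 0 to 0.012, clear of the shank. It slides with about 1 N of friction and stays where it is left. Its upper side rises 1 mm in 5.2; it meets the end of the seated shank at about 0.03, then needs up to about 25 N of push; fully in, it has lifted the rotor by about 11 mm, where the segments no longer grip
- wedge_handle (a point): point in the wedge's upright grey handle, a square post 18 x 18 mm with its sides along the mill's x and y; 90 mm above the table, 16 mm below the post's top. It stands 165 mm from the socket's axis, on the mill's +y side, with the wedge fully drawn back and 75 mm from it when fully in
- arbor: a loose arbor that stands in the other pocket of the same stand: same shank and collar as the rotor, but its head is round (24 mm across, 20 mm high). Not to be disturbed. Origin at the lower end of its shank, 44 mm below the underside of its collar
- bottle: loose amber glass bottle, 64 mm across, 130 mm tall, not to be disturbed; origin at its underside
- beaker: loose open glass, 70 mm across, 85 mm tall, not to be disturbed; origin at its underside
- jar: loose small white jar, 40 mm across, 45 mm tall, not to be disturbed; origin at its underside
- wrench: loose steel wrench lying flat, 150 mm long along its x axis, not to be disturbed
- weight: loose brass cylinder, 36 mm across, 35 mm tall, not to be disturbed; origin at its underside
Not all that is in view belongs to the job. Leave any black or red look-alike of the rotor alone.

How it is judged:
By the outcome, as a careful person would: the job done as asked, in the order asked, and still so for the second after the job is handed in, with the robot touching nothing.
It also fails if it takes over 72 s, if anything falls off the work surface, if the arm or the gripper's body presses on something with over 40 N, if the wrist force passes 120 N, or if a joint passes its speed limit or range.

## Working session

There is one attempt and no reset: what is moved stays moved. The work goes in short steps, each a Python script; the robot and the scene stay as the last script left them, time stands still between calls to the robot, and variables do not carry over. Pictures are saved under pics/ and viewed, and the job is handed in when it is done.

```bash
ls; mkdir -p pics; cat > h.py <<'E'
import numpy as np, cv2
from cell import robot
from scipy.spatial.transform import Rotation as R
def snap(n,f):
    c=robot.camera(n); cv2.imwrite('pics/'+f+'.png',c['img'][:,:,::-1]); return c
E
python3 - <<'E'
from h import *
for n in ['side','top','wrist']:
    c=snap(n,n+'0'); print({k:v for k,v in c.items() if k!='img'})
print(robot.state())
E
```

```text
pics
{'fov_y': 49.62815416180305, 'cx': 317.9520342832453, 'cy': 198.14716693093968, 'eye': array([ 0.31878219, -0.5615937 ,  0.8820094 ]), 'rotation': array([ 0.67839669, -0.12885364, -0.39022048])}
{'fov_y': 55.41234085307308, 'cx': 321.67778207978057, 'cy': 196.8681986479657, 'eye': array([0.41690317, 0.02987068, 1.00341225]), 'rotation': array([ 0.13799078, -0.14036025, -1.55593525])}
{'fov_y': 70.9129239459228, 'cx': 323.9346774059742, 'cy': 202.90666831527872, 'tool_from_camera': array([[-3.96561841e-04,  9.61876857e-01,  2.73482641e-01,
         7.97764401e-02],
       [ 9.99999867e-01,  2.90965476e-04,  4.26677287e-04,
         9.28571420e-04],
       [ 3.30837001e-04,  2.73482774e-01, -9.61876844e-01,
        -2.14183667e-01],
       [ 0.00000000e+00,  0.00000000e+00,  0.00000000e+00,
         1.00000000e+00]])}
{'time': 0.15, 'joint_positions': array([ 1.26917386,  0.62914683,  0.03846673,  1.51811023, -0.02698643,
        0.9963149 , -0.02002011]), 'joint_vel': array([-0.00034385, -0.00154204, -0.00089389, -0.00208886,  0.00096552,
       -0.00231062,  0.00035864]), 'tau': array([ 1.28779811e-03, -5.50096643e+01,  1.14482693e+00, -1.86817968e+01,
       -5.22122404e-02,  2.09263468e-02,  1.16111664e-04]), 'position': array([ 0.15175439, -0.63146604,  0.1696662 ]), 'orientation': array([-3.11834707e+00, -3.69359106e-01,  3.15577017e-04]), 'contact_force': array([ 0.35053592,  0.17966276, -1.30229543]), 'ft_torque': array([ 0.01850527,  0.00424108, -0.01883421]), 'width': 1.0019533068464883}
```

View images.

View pics/side0.png

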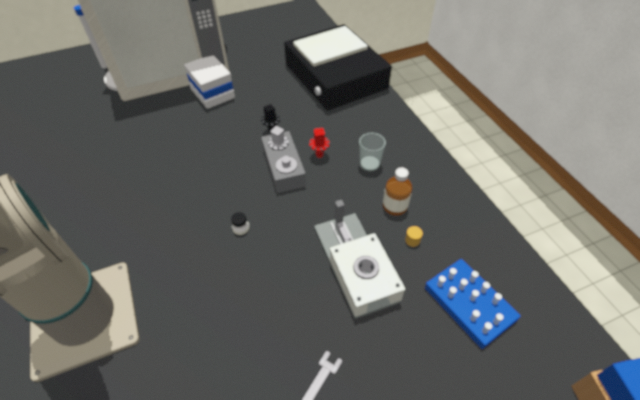

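View pics/top0.png

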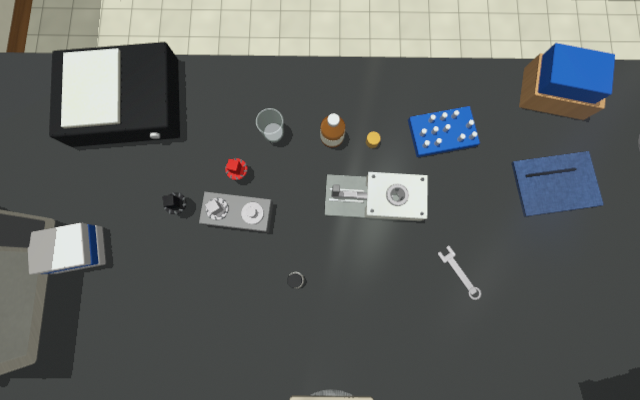

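View pics/wrist0.png

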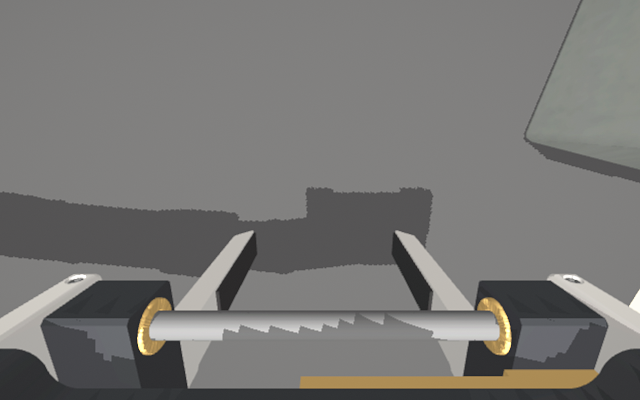

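```bash
cat >> h.py <<'E'
def cam(c,pose=None):
    """returns eye, Rcw, f, cx, cy"""
    f=200/np.tan(np.radians(c['fov_y'])/2)
    if 'eye' in c: return np.array(c['eye']),R.from_rotvec(c['rotation']).as_matrix(),f,c['cx'],c['cy']
    p,o=pose; T=np.array(c['tool_from_camera']); Rt=R.from_rotvec(o).as_matrix()
    return p+Rt@T[:3,3],Rt@T[:3,:3],f,c['cx'],c['cy']
def ray(k,u,v):
    e,M,f,cx,cy=k; d=M@np.array([(u-cx)/f,-(v-cy)/f,-1.]); return e,d/np.linalg.norm(d)
def onz(k,u,v,z):
    e,d=ray(k,u,v); return e+d*(z-e[2])/d[2]
def tri(rs):
    A=np.zeros((3,3));b=np.zeros(3)
    for e,d in rs:
        P=np.eye(3)-np.outer(d,d);A+=P;b+=P@e
    x=np.linalg.solve(A,b); return x,[np.linalg.norm((np.eye(3)-np.outer(d,d))@(x-e)) for e,d in rs]
def proj(k,p):
    e,M,f,cx,cy=k; q=M.T@(np.asarray(p)-e); return np.array([cx+f*q[0]/-q[2],cy-f*q[1]/-q[2]])
def wpose():
    s=robot.state(); return np.array(s['position']),np.array(s['orientation'])
E
python3 - <<'E'
from h import *
K={n:cam(robot.camera(n)) for n in ['side','top']}
for t in ['rotor','rotor_head','stand','mill','socket_face','wedge_handle','arbor','bottle','beaker','jar','wrench','weight']:
    r={n:robot.regions_of(t,n) for n in K}
    for n in K: print(t,n,[(round(x['conf'],2),np.round(x['centre']).tolist(), int(x['region'].sum())) for x in r[n][:3]])
    if all(r.values()): print('  tri',tri([ray(K[n],*r[n][0]['centre']) for n in K]))
E
```

```text
rotor side [(0.78, [269.0, 117.0], 351), (0.68, [317.0, 142.0], 373), (0.64, [277.0, 138.0], 315)]
rotor top [(0.78, [215.0, 211.0], 399), (0.75, [236.0, 168.0], 381), (0.64, [174.0, 200.0], 411)]
  tri (array([0.53075424, 0.26390332, 0.1738432 ]), [np.float64(0.0016113268156168084), np.float64(0.001611326815616993)])
rotor_head side [(0.77, [273.0, 140.0], 336), (0.71, [268.0, 123.0], 294), (0.57, [320.0, 143.0], 351)]
rotor_head top [(0.77, [178.0, 201.0], 419), (0.69, [218.0, 209.0], 395), (0.65, [233.0, 171.0], 379)]
  tri (array([ 0.58711916,  0.44285073, -0.07479672]), [np.float64(0.0067916433707874806), np.float64(0.006791643370787278)])
stand side [(0.55, [286.0, 177.0], 1196)]
stand top [(0.97, [239.0, 214.0], 1436)]
  tri (array([ 0.55805271,  0.26256212, -0.06119278]), [np.float64(0.0008172178110494323), np.float64(0.0008172178110494942)])
mill side [(0.93, [358.0, 267.0], 5412)]
mill top [(0.94, [376.0, 194.0], 4540)]
  tri (array([ 0.60521258, -0.11665948, -0.01252286]), [np.float64(0.002859118322121068), np.float64(0.002859118322121147)])
socket_face side [(0.76, [367.0
[... 1201 characters left out ...]
)
jar side [(0.6, [237.0, 224.0], 302)]
jar top [(0.74, [396.0, 190.0], 369), (0.65, [271.0, 124.0], 699), (0.53, [297.0, 281.0], 208)]
  tri (array([ 0.45161804, -0.11450857,  0.33031701]), [np.float64(0.09888912852454047), np.float64(0.0988891285245406)])
wrench side [(0.88, [321.0, 378.0], 538)]
wrench top [(0.72, [458.0, 271.0], 469)]
  tri (array([ 0.41230219, -0.32101716,  0.01878344]), [np.float64(0.006018158691783148), np.float64(0.006018158691783183)])
weight side [(0.34, [274.0, 140.0], 347), (0.25, [364.0, 268.0], 455)]
weight top [(0.66, [373.0, 140.0], 158)]
  tri (array([ 0.52860674, -0.05126586,  0.42290045]), [np.float64(0.08038848937956987), np.float64(0.08038848937956988)])
```

```bash
cat >> h.py <<'E'
def down(yaw): # tool x axis at angle yaw in world xy, z down
    c,s=np.cos(yaw),np.sin(yaw)
    return R.from_matrix(np.array([[c,s,0],[s,-c,0],[0,0,-1.]])).as_rotvec()
E
python3 - <<'E'
from h import *
c=robot.camera('top');k=cam(c)
print('rotor',onz(k,215,206,.1),'sock',onz(k,398,194.5,.07),'arbor',onz(k,252,212,.08))
s=robot.state(); print(R.from_rotvec(s['orientation']).as_matrix().round(2))
for p in [[.55,.265,.22],[.595,-.163,.22]]:
  for y in np.arange(-3.1,3.2,.52):
    q=robot.inverse_kinematics(p,down(y)); print(p,round(y,2),None if q is None else np.round(q,2))
E
```

```text
rotor [0.55400323 0.28491023 0.1       ] sock [ 0.59236903 -0.16096334  0.07      ] arbor [0.54316202 0.19928013 0.08      ]
[[ 0.97  0.23  0.  ]
 [ 0.23 -0.97  0.  ]
 [ 0.   -0.   -1.  ]]
[0.55, 0.265, 0.22] -3.1 [ 0.09  0.72 -1.06  1.55  0.65  1.26  0.54]
[0.55, 0.265, 0.22] -2.58 [ 0.09  0.72 -1.06  1.55  0.65  1.26  1.06]
[0.55, 0.265, 0.22] -2.06 [ 0.09  0.72 -1.06  1.55  0.65  1.26  1.58]
[0.55, 0.265, 0.22] -1.54 [ 0.09  0.72 -1.06  1.55  0.65  1.26  2.1 ]
[0.55, 0.265, 0.22] -1.02 [-1.09  0.78  1.15  1.59 -0.73  1.26 -2.41]
[0.55, 0.265, 0.22] -0.5 [-0.25  0.54 -0.39  1.56  0.23  1.08 -2.77]
[0.55, 0.265, 0.22] 0.02 [-0.19  0.56 -0.5   1.56  0.29  1.1  -2.31]
[0.55, 0.265, 0.22] 0.54 [-0.16  0.57 -0.56  1.56  0.33  1.11 -1.82]
[0.55, 0.265, 0.22] 1.06 [-0.07  0.6  -0.72  1.56  0.42  1.14 -1.39]
[0.55, 0.265, 0.22] 1.58 [ 0.06  0.69 -0.99  1.55  0.6   1.23 -1.02]
[0.55, 0.265, 0.22] 2.1 [ 0.13  0.77 -1.18  1.55  0.73  1.32 -0.61]
[0.55, 0.265, 0.22] 2.62 [ 0.14  0.79 -1.21  1.55  0.75  1.34 -0.11]
[0.55, 0.265, 0.22] 3.14 [ 0.09  0.72 -1.06  1.55  0.65  1.26  0.5 ]
[0.595, -0.
[... 214 characters left out ...]
.163, 0.22] -1.54 [-0.06  0.57  0.47  1.56 -0.28  1.08 -2.64]
[0.595, -0.163, 0.22] -1.02 [ 0.04  0.55  0.3   1.56 -0.18  1.06 -2.21]
[0.595, -0.163, 0.22] -0.5 [ 0.12  0.54  0.16  1.56 -0.09  1.06 -1.76]
[0.595, -0.163, 0.22] 0.02 [ 0.24  0.53 -0.03  1.55  0.02  1.06 -1.34]
[0.595, -0.163, 0.22] 0.54 [ 0.33  0.54 -0.17  1.55  0.1   1.07 -0.9 ]
[0.595, -0.163, 0.22] 1.06 [ 0.4   0.54 -0.29  1.55  0.17  1.08 -0.44]
[0.595, -0.163, 0.22] 1.58 [ 0.48  0.56 -0.42  1.54  0.24  1.09  0.01]
[0.595, -0.163, 0.22] 2.1 [ 0.55  0.58 -0.54  1.54  0.32  1.11  0.47]
[0.595, -0.163, 0.22] 2.62 [ 0.61  0.6  -0.65  1.54  0.38  1.13  0.93]
[0.595, -0.163, 0.22] 3.14 [ 0.66  0.62 -0.76  1.54  0.45  1.16  1.39]
```

```bash
python3 - <<'E'
from h import *
import pickle
out={}
for nm,p,q in [('mill',[.595,-.12,.27],[ 0.48,0.56,-0.42,1.54,0.24,1.09,0.01]),('rot',[.553,.26,.24],None)]:
    robot.goto(p,down(1.57)); robot.dwell(.15); print(robot.state()['time'], robot.state()['joint_positions'].round(2))
    po=wpose(); c=snap('wrist','w_'+nm); out[nm]=(po,c)
pickle.dump(out,open('w.pkl','wb'))
E
```

```text
4.0833 [ 0.44  0.51 -0.47  1.5   0.24  1.19 -0.06]
5.7083 [-0.17  0.55 -0.51  1.53  0.28  1.14 -0.74]
```

View pics/w_mill.png

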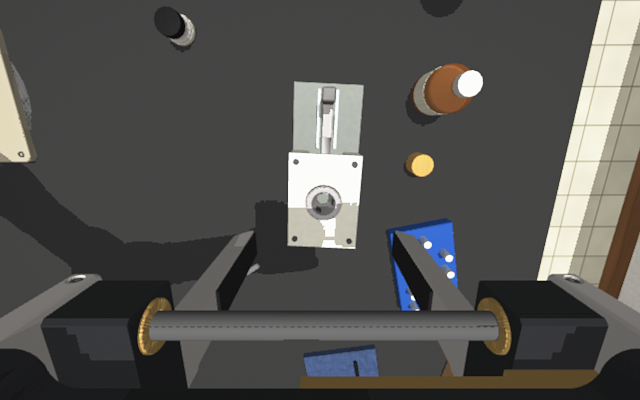

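View pics/w_rot.png

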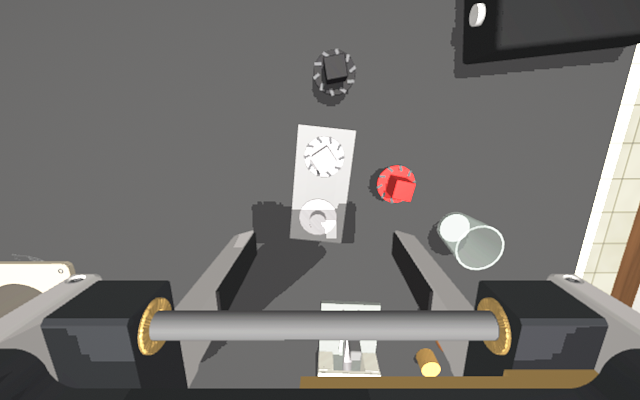

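```bash
python3 - <<'E'
import cv2,numpy as np
a=cv2.imread('pics/w_rot.png')[120:245,270:370]; b=cv2.imread('pics/w_mill.png')[70:255,270:380]
cv2.imwrite('pics/z1.png',cv2.resize(a,None,fx=4.6,fy=4.6,interpolation=cv2.INTER_NEAREST))
cv2.imwrite('pics/z2.png',cv2.resize(b,None,fx=3.2,fy=3.2,interpolation=cv2.INTER_NEAREST))
E
```

```text
(no output)
```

View pics/z1.png

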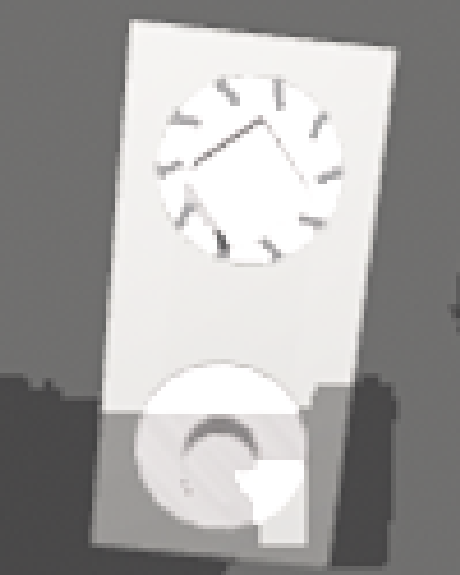

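View pics/z2.png

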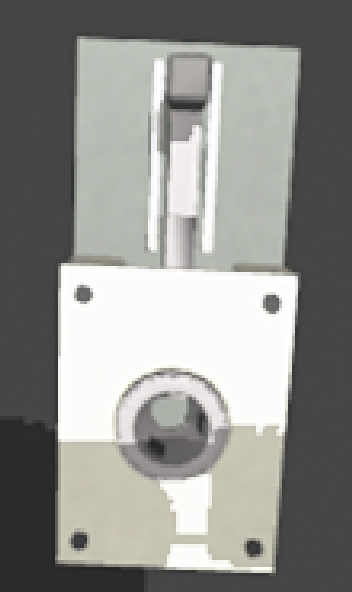

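```bash
python3 - <<'E'
from h import *
import pickle
o=pickle.load(open('w.pkl','rb'))
po,c=o['mill'];k=cam(c,po)
z=lambda u,v:(270+u/3.2-.5+.16,70+v/3.2-.5+.16)
b=[onz(k,*z(*p),.063) for p in [(84,294),(272,303),(79,541),(253,548)]]
print(np.round(b,4),np.mean(b,0)); 
for i,j in [(0,1),(2,3)]: d=b[j]-b[i];print('xang',np.degrees(np.arctan2(d[1],d[0])))
for i,j in [(2,0),(3,1)]: d=b[j]-b[i];print('yang',np.degrees(np.arctan2(-d[0],d[1])))
print('face',onz(k,*z(173,426),.07))
h=[onz(k,*z(*p),.106) for p in [(167,55),(210,55),(208,95),(168,95)]]; print('handle',np.round(h,4),np.mean(h,0))
po,c=o['rot'];k=cam(c,po)
z=lambda u,v:(270+u/4.6-.4,120+v/4.6-.4)
print('collar',onz(k,*z(250,169),.058), [np.linalg.norm(onz(k,*z(157,169),.058)-onz(k,*z(343,169),.058)),np.linalg.norm(onz(k,*z(250,73),.058)-onz(k,*z(250,265),.058))])
print('arbcollar',onz(k,*z(221,444),.058))
q=[onz(k,*z(*p),.1) for p in [(193,165),(263,120),(307,185)]]
for i,j in [(0,1),(2,1)]: d=q[j]-q[i];print('head ang',np.degrees(np.arctan2(d[1],d[0])),np.linalg.norm(d))
cs=[onz(k,*z(*p),.052) for p in [(131,20),(397,48),(92,545),(328,567)]]
print(np.round(cs,4)); 
for i,j in [(0,1),(2,3),(2,0),(3,1)]: d=cs[j]-cs[i];print(np.degrees(np.arctan2(d[1],d[0])),np.linalg.norm(d))
E
```

```text
[[ 0.5532 -0.0974  0.063 ]
 [ 0.6412 -0.1018  0.063 ]
 [ 0.5469 -0.222   0.063 ]
 [ 0.6349 -0.226   0.063 ]] [ 0.59405421 -0.16180749  0.063     ]
xang -2.9011795906911324
xang -2.6624808625999843
yang -2.8852213145734638
yang -2.876735751645668
face [ 0.59460335 -0.1596653   0.07      ]
handle [[ 0.5927  0.0015  0.106 ]
 [ 0.6096  0.0015  0.106 ]
 [ 0.6089 -0.0133  0.106 ]
 [ 0.5931 -0.0132  0.106 ]] [ 0.60106    -0.00588275  0.106     ]
collar [0.55442555 0.2922627  0.058     ] [np.float64(0.056637500203829745), np.float64(0.058076330391524204)]
arbcollar [0.54470474 0.20403399 0.058     ]
head ang 32.09936618404357 0.02249047650895913
head ang 124.4385523242428 0.021217195706551915
[[0.5189 0.3361 0.052 ]
 [0.5989 0.3276 0.052 ]
 [0.5009 0.1665 0.052 ]
 [0.5802 0.1581 0.052 ]]
-6.027819446661296 0.08038598947466491
-6.021237864936566 0.0797715430991801
83.92584835849533 0.17054999407470442
83.71941467218707 0.17054243449512602
```

```bash
python3 - <<'E'
from h import *
y=np.radians(123.3)
robot.goto([.5545,.292,.15],down(y)); robot.grip(.75)
robot.servo_line([.5545,.292,.064],vel=.08)
po=wpose();snap('wrist','w_pre'); s=robot.state();print(s['time'],po,s['contact_force'],s['width'])
E
```

```text
8.0833 (array([0.55487833, 0.29237068, 0.06458911]), array([1.49156551e+00, 2.76432811e+00, 1.54757211e-03])) [ 0.53634032  0.34346557 -0.3377199 ] 0.7480991080124855
```

View pics/w_pre.png

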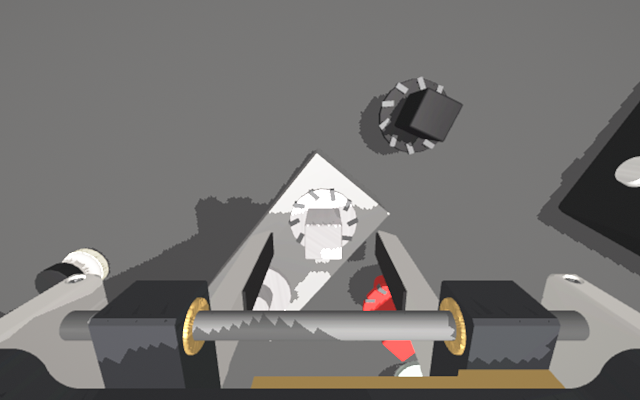

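```bash
python3 - <<'E'
from h import *
po=wpose(); c=robot.camera('wrist');k=cam(c,po)
a=np.radians(33.3);ux=np.array([np.cos(a),np.sin(a),0]);uy=np.array([-np.sin(a),np.cos(a),0])
for z in (.058,.1): print([proj(k,np.array([.5546,.2919,z])+.013*(i*ux+j*uy)).round(0).tolist() for i,j in [(-1,-1),(1,-1),(1,1),(-1,1)]])
print('tcp',proj(k,po[0]))
E
```

```text
[[308.0, 236.0], [339.0, 236.0], [340.0, 207.0], [308.0, 207.0]]
[[305.0, 260.0], [342.0, 260.0], [343.0, 225.0], [305.0, 225.0]]
tcp [324.39783591 224.40547578]
```

```bash
python3 - <<'E'
import cv2
cv2.imwrite('pics/z3.png',cv2.resize(cv2.imread('pics/w_pre.png')[140:320,230:430],None,fx=3.3,fy=3.3,interpolation=cv2.INTER_NEAREST))
E
```

```text
(no output)
```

View pics/z3.png

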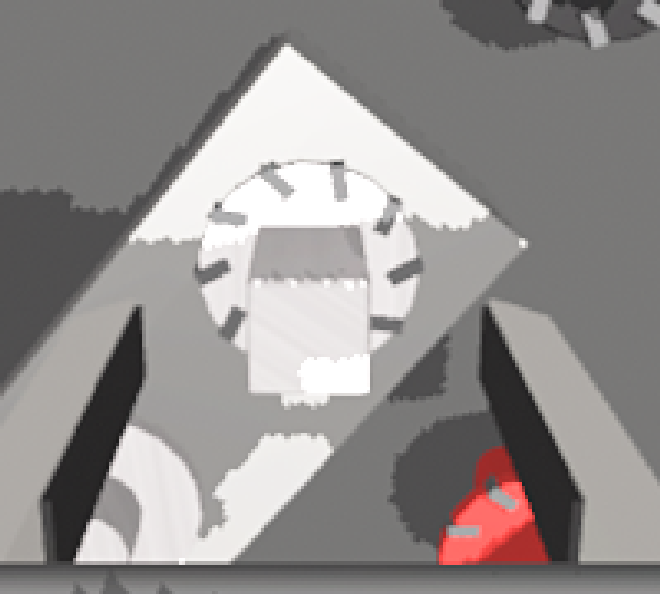

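```bash
python3 - <<'E'
from h import *
robot.grip(0.0); s=robot.state(); print(s['width'],s['contact_force'],s['position'],s['time'])
p=s['position']
robot.servo_line([p[0],p[1],.075],vel=.05);robot.dwell(.1);s=robot.state();print(s['contact_force'])
robot.servo_line([p[0],p[1],.19],vel=.15);robot.dwell(.2);s=robot.state();print(s['width'],s['contact_force'],s['ft_torque'],s['time'])
robot.goto([.5943,-.161,.19],down(np.radians(123.3)));robot.dwell(.2);s=robot.state();print(s['joint_positions'].round(2),s['contact_force'],s['position'],s['time'])
snap('wrist','w_held');snap('side','s_held');snap('top','t_held')
E
```

```text
0.25642211515736907 [-0.01542255 -0.31548215  0.63118911] [0.55441154 0.29195045 0.06398819] 8.95
[ 0.05267389  0.37126112 -6.02746787]
0.25244135690971 [-0.56139709  0.40908102 -4.91502375] [ 0.0189652  -0.07427687 -0.01216137] 10.5333
[ 0.61  0.63 -0.67  1.58  0.43  1.08  0.42] [ 0.09431634  1.00427881 -4.45458013] [ 0.59468077 -0.15961022  0.19010599] 12.4
```

View pics/w_held.png

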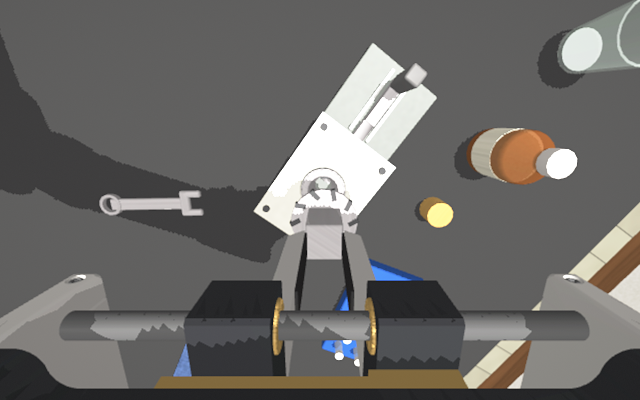

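View pics/s_held.png

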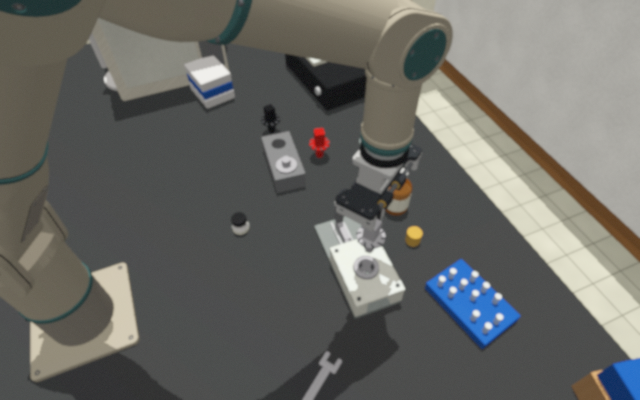

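```bash
python3 - <<'E'
from h import *
cv2.imwrite('pics/z4.png',cv2.resize(cv2.imread('pics/w_held.png')[105:275,245:405],None,fx=3.5,fy=3.5,interpolation=cv2.INTER_NEAREST))
c=robot.camera('wrist'); L=[wpose() for _ in range(1)]
po=wpose();k=cam(c,po);print(po)
for n,p in dict(b0=[.5532,-.0974,.063],b1=[.6412,-.1018,.063],b2=[.5469,-.222,.063],f=[.5943,-.161,.07]).items(): print(n,((proj(k,p)-[245,105]+.5)*3.5).round(1))
E
```

```text
(array([ 0.59439384, -0.16065518,  0.18999838]), array([1.49099986e+00, 2.76520770e+00, 1.61726355e-05]))
b0 [279.6  75.5]
b1 [483.1 229.8]
b2 [ 76.4 363.1]
f [277.9 300.6]
```

View pics/z4.png

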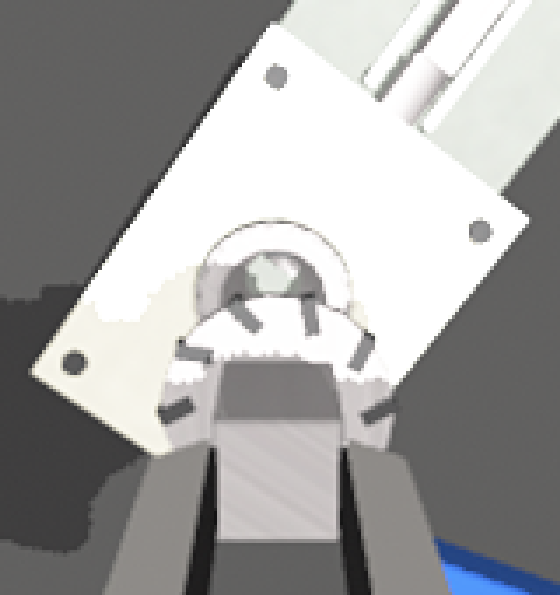

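```bash
python3 - <<'E'
from h import *
robot.servo_line([.5940,-.1611,.12],vel=.1)
robot.dwell(.2);f=[robot.state()['contact_force'] for _ in range(5)];print(np.round(f,2))
print(robot.servo_line([.5940,-.1611,.094],vel=.04,threshold=5)); robot.dwell(.1)
s=robot.state();print(s['position'],s['contact_force'],s['ft_torque'],s['joint_positions'].round(2),s['time'])
snap('wrist','w_ins')
E
```

```text
[[-0.24 -0.3  -5.1 ]
 [-0.24 -0.3  -5.1 ]
 [-0.24 -0.3  -5.1 ]
 [-0.24 -0.3  -5.1 ]
 [-0.24 -0.3  -5.1 ]]
False
[ 0.59432387 -0.16109491  0.09433343] [ 0.24895486 -0.18470342 -4.97839959] [-0.05118812 -0.15853427  0.00860521] [ 0.58  0.73 -0.61  1.68  0.51  0.89  0.34] 14.55
```

View pics/w_ins.png

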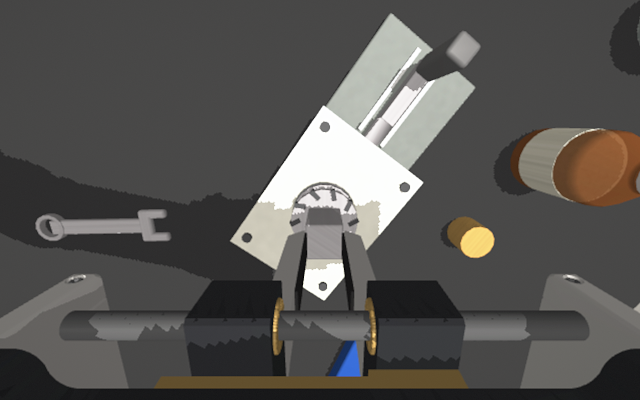

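```bash
cat > tw.py <<'E'
from h import *
y0=np.radians(123.3);W=4.9
def step(z,side,T=0.9,xy=(.5940,-.1611),thr=None):
    s=robot.state();p=np.array(s['position']);d=max(np.linalg.norm(np.array([*xy,z])-p),2e-4)
    r=robot.servo_line([*xy,z],down(y0+side*.5),vel=d/T,threshold=thr)
    s=robot.state();F=s['contact_force']
    print('z%.4f yaw%+.1f press %.1f lat %.1f %.1f tz %.2f pos %s w %.3f t %.2f'%(z,side,F[2]+W,F[0],F[1],s['ft_torque'][2],s['position'].round(4),s['width'],s['time']),r)
    return F[2]+W
E
python3 - <<'E'
from tw import *
side=1
for z in [.0925,.091,.0898,.0886]:
    f=step(z,side); side=-side
    if f>14: break
E
```

```text
z0.0925 yaw+1.0 press 0.1 lat -0.7 -0.2 tz 0.03 pos [ 0.594  -0.1613  0.0926] w 0.252 t 15.25 False
z0.0910 yaw-1.0 press 0.1 lat -0.6 -0.0 tz -0.05 pos [ 0.594  -0.1609  0.0911] w 0.257 t 16.40 False
z0.0898 yaw+1.0 press -0.7 lat 0.1 0.5 tz 0.01 pos [ 0.5941 -0.1611  0.0898] w 0.253 t 17.55 False
z0.0886 yaw-1.0 press 3.8 lat -2.7 -0.1 tz 0.00 pos [ 0.594  -0.1611  0.0889] w 0.256 t 18.70 False
```

```bash
python3 - <<'E'
from tw import *
side=1
for z in [.0874,.0862,.0850]:
    f=step(z,side); side=-side
    if f>16: break
E
```

```text
z0.0874 yaw+1.0 press 3.8 lat 1.0 0.6 tz -0.18 pos [ 0.5946 -0.1612  0.0877] w 0.255 t 19.85 False
z0.0862 yaw-1.0 press 6.8 lat -1.2 -0.6 tz 0.23 pos [ 0.5939 -0.161   0.0864] w 0.253 t 21.00 False
z0.0850 yaw+1.0 press 8.7 lat 0.2 0.0 tz -0.31 pos [ 0.5946 -0.1612  0.0853] w 0.254 t 22.15 False
```

Going well: turning friction shows in tz, press is low.

```bash
python3 - <<'E'
from tw import *
side=-1
for z in [.0838,.0827,.0817,.0810,.0803]:
    f=step(z,side); side=-side
    if f>17: break
print(side)
E
```

```text
z0.0838 yaw-1.0 press 10.5 lat -1.6 -0.4 tz 0.37 pos [ 0.5939 -0.1611  0.084 ] w 0.255 t 23.30 False
z0.0827 yaw+1.0 press 10.7 lat -1.8 0.4 tz -0.49 pos [ 0.5946 -0.1611  0.0832] w 0.254 t 24.45 False
z0.0817 yaw-1.0 press 16.4 lat -1.2 -0.4 tz 0.06 pos [ 0.5958 -0.1614  0.0834] w 0.006 t 25.60 False
z0.0810 yaw+1.0 press 18.1 lat 1.4 1.6 tz -0.01 pos [ 0.5972 -0.1601  0.0832] w 0.006 t 26.75 False
-1
```

```bash
python3 - <<'E'
from h import *
s=robot.state();print(s['position'],s['width'],s['joint_positions'].round(2),s['contact_force'],s['ft_torque'])
snap('wrist','w_slip');snap('side','s_slip')
E
```

```text
[ 0.59717762 -0.16014247  0.08321852] 0.006082081395084782 [ 0.65  0.79 -0.74  1.69  0.64  0.92  0.74] [ 1.39112814  1.63278025 13.17722612] [ 0.2156139  -0.30027114 -0.01055022]
```

View pics/w_slip.png

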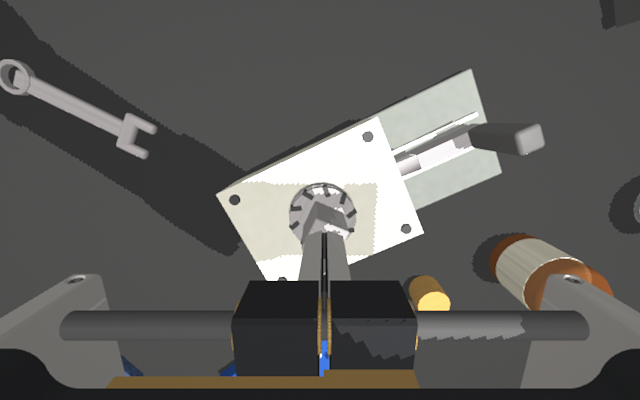

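View pics/s_slip.png

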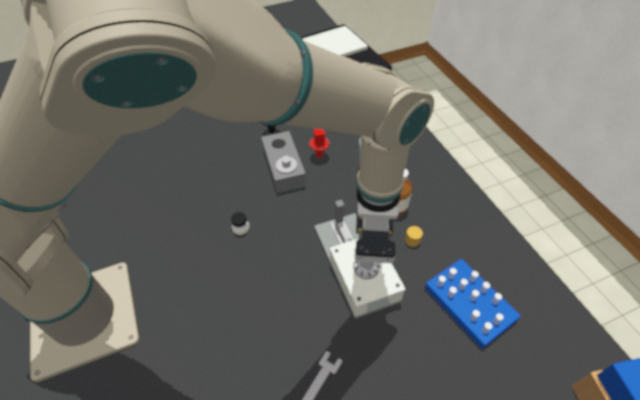

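```bash
python3 - <<'E'
from h import *
p,o=wpose()
robot.servo_line([p[0],p[1],.125],vel=.12)
robot.goto([.594,-.161,.20],down(np.radians(123.3)))
robot.grip(.75)
s=robot.state();print(s['time'],s['contact_force'])
import pickle
po=wpose();c=snap('wrist','w_l');pickle.dump((po,c),open('l.pkl','wb'))
snap('side','s_l')
cv2.imwrite('pics/z5.png',cv2.resize(cv2.imread('pics/w_l.png')[100:290,235:405],None,fx=3.1,fy=3.1,interpolation=cv2.INTER_NEAREST))
cv2.imwrite('pics/z6.png',cv2.resize(cv2.imread('pics/s_l.png')[190:330,300:420],None,fx=4,fy=4,interpolation=cv2.INTER_CUBIC))
E
```

```text
28.95 [1.07728571 0.29287001 0.16195406]
```

View pics/z5.png

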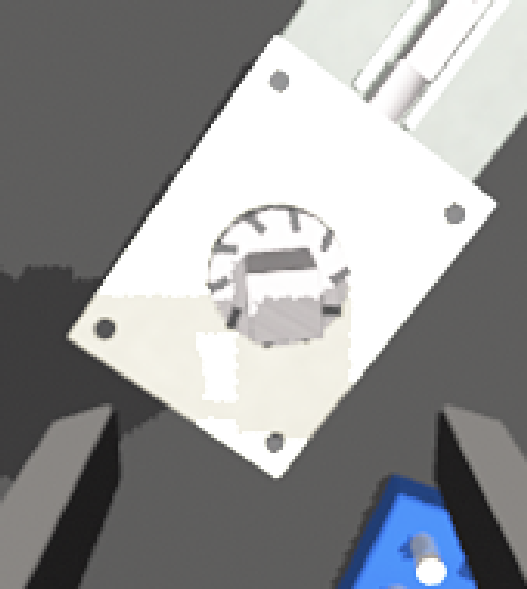

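View pics/z6.png

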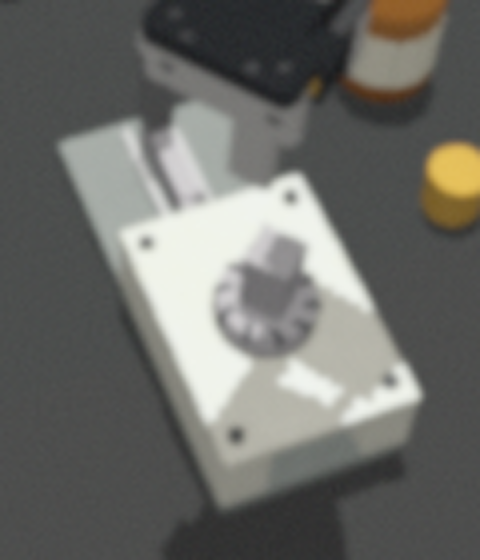

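```bash
python3 - <<'E'
from h import *
import pickle
po,c=pickle.load(open('l.pkl','rb'));k=cam(c,po);print(po[0])
t=lambda p:((proj(k,p)-[235,100]+.5)*3.1).round(1)
a=np.radians(33.3);u=np.array([np.cos(a),np.sin(a),0]);v=np.array([-np.sin(a),np.cos(a),0])
for b in [[.5532,-.0974,.063],[.6412,-.1018,.063],[.5469,-.222,.063],[.6349,-.226,.063]]: print('b',t(b))
C=np.array([.594,-.161,0])
for h in (0,4,8):
    zc=np.array([0,0,.076+h/1000]);zt=zc+[0,0,.042]
    print(h,'collar L,R,top,bot',[t(C+zc+s).tolist() for s in (-.028*u,.028*u,.028*v,-.028*v)],'headtop ctr',t(C+zt))
k2=cam(robot.camera('side'))
t2=lambda p:((proj(k2,p)-[300,190]+.5)*4).round(1)
for b in [[.5532,-.0974,.063],[.6412,-.1018,.063],[.5469,-.222,.063],[.6349,-.226,.063]]: print('sb',t2(b))
for h in (0,4,8):
    zc=np.array([0,0,.076+h/1000]);print(h,'side collar',t2(C+zc),'head',t2(C+zc+[0,0,.042]))
E
```

```text
[ 0.59401181 -0.16100934  0.2000388 ]
b [279.8  81.9]
b [455.1 214.7]
b [104.6 330. ]
b [274.4 443.2]
0 collar L,R,top,bot [[207.5, 278.8], [348.1, 278.7], [277.8, 208.7], [277.8, 345.8]] headtop ctr [278. 306.]
4 collar L,R,top,bot [[206.8, 281.1], [348.9, 281.0], [277.8, 210.3], [277.8, 348.8]] headtop ctr [278. 309.]
8 collar L,R,top,bot [[206.0, 283.5], [349.7, 283.4], [277.8, 211.9], [277.9, 351.8]] headtop ctr [278.1 312.1]
sb [148.8 244.8]
sb [293.2 198.3]
sb [239.  438.5]
sb [393.  383.6]
0 side collar [268.5 298.7] head [274.7 256.8]
4 side collar [269.  294.9] head [275.4 252.6]
8 side collar [269.6 291. ] head [276.  248.4]
```

```bash
python3 - <<'E'
import cv2
a=cv2.imread('pics/w_l.png')[160:220,295:355]
a=cv2.convertScaleAbs(a,alpha=1,beta=0)
cv2.imwrite('pics/z7.png',cv2.resize(a,None,fx=10,fy=10,interpolation=cv2.INTER_NEAREST))
E
```

```text
(no output)
```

View pics/z7.png

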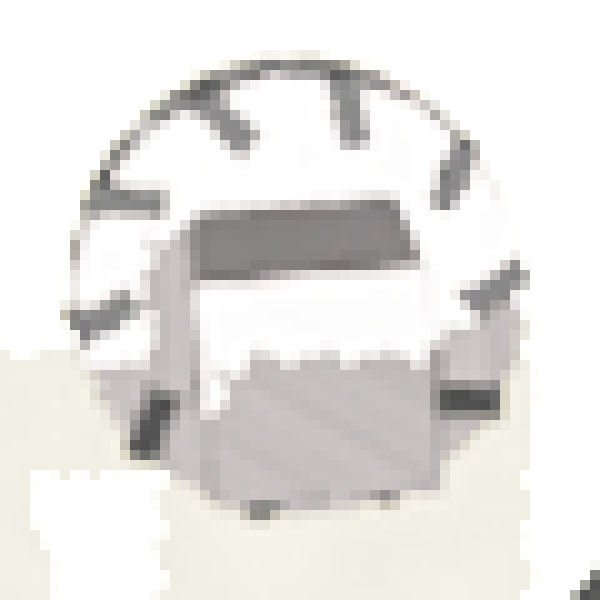

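```bash
python3 - <<'E'
from tw import *
o=down(np.radians(127.7))
robot.grip(.5)
robot.servo_line([.594,-.161,.095],o,vel=.12)
print(robot.servo_line([.594,-.161,.0765],o,vel=.03,threshold=2.5))
s=robot.state();print(s['position'],s['contact_force'],s['time'])
snap('wrist','w_re')
cv2.imwrite('pics/z8.png',cv2.resize(cv2.imread('pics/w_re.png')[150:320,230:420],None,fx=3.1,fy=3.1,interpolation=cv2.INTER_NEAREST))
E
```

```text
False
[ 0.59411543 -0.16092467  0.07650447] [ 0.59497902  0.41487675 -0.31691228] 31.4667
```

View pics/z8.png

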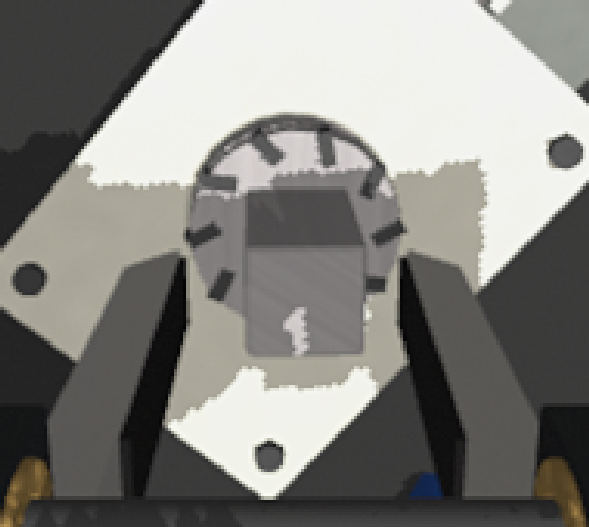

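```bash
python3 - <<'E'
from tw import *
o=down(np.radians(127.7))
print(robot.servo_line([.594,-.161,.0735],o,vel=.02,threshold=3))
s=robot.state();print(s['position'],s['contact_force'],s['time'])
E
```

```text
False
[ 0.59385751 -0.16100992  0.07334995] [ 0.00829273 -0.19250813  0.12141906] 31.8167
```

```bash
python3 - <<'E'
from tw import *
s=robot.state();print(s['width'],s['time'],s['contact_force'])
c=robot.camera('wrist');k=cam(c,wpose());R0=R.from_rotvec(wpose()[1]).as_matrix();p=wpose()[0]
print([((proj(k,p+R0@np.array([x,y,z]))-[230,150]+.5)*3.1).round(0).tolist() for x,y,z in [(0,-.0235,0),(0,.0235,0),(.008,-.0235,0),(.008,-.0235,-.019),(.008,-.0235,-.04),(-.008,-.0235,0)]])
E
```

```text
0.5023416611783752 31.8167 [ 0.00829273 -0.19250813  0.12141906]
[[205.0, 232.0], [384.0, 232.0], [204.0, 203.0], [196.0, 229.0], [186.0, 262.0], [205.0, 261.0]]
```

```bash
python3 - <<'E'
from tw import *
o=down(np.radians(127.7))
print(robot.servo_line([.594,-.161,.053],o,vel=.04,threshold=3))
s=robot.state();print(s['position'],s['contact_force'],s['time'])
snap('wrist','w_re2')
cv2.imwrite('pics/z9.png',cv2.resize(cv2.imread('pics/w_re2.png')[150:320,230:420],None,fx=3.1,fy=3.1,interpolation=cv2.INTER_NEAREST))
E
```

```text
False
[ 0.59403429 -0.16090684  0.05289391] [-0.56161894 -0.38900352  0.19785221] 32.5333
```

View pics/z9.png

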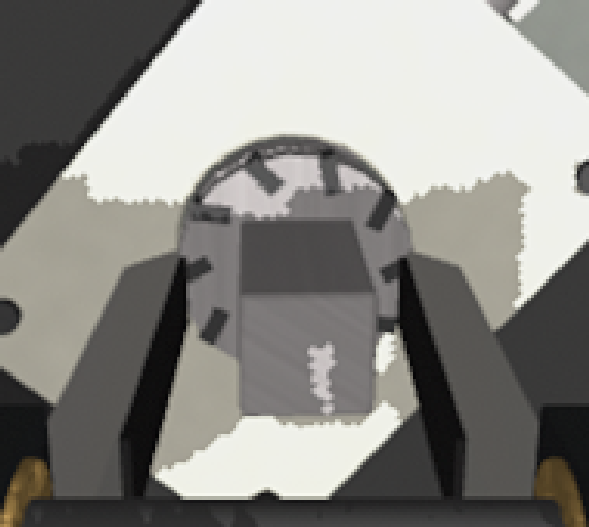

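```bash
python3 - <<'E'
from tw import *
o=down(np.radians(127.7))
print(robot.servo_line([.594,-.161,.040],o,vel=.03,threshold=2.5))
s=robot.state();print(s['position'],s['contact_force'],s['time'])
E
```

```text
True
[ 0.59407096 -0.16136015  0.0430365 ] [-0.73830239 -0.3155651   3.64558049] 32.9583
```

```bash
cat > tw2.py <<'E'
from h import *
y1=np.radians(127.7)
def step(z,side,T=0.9,amp=.4,xy=(.594,-.161)):
    p=wpose()[0];d=max(np.linalg.norm(np.array([*xy,z])-p),2e-4)
    r=robot.servo_line([*xy,z],down(y1+side*amp),vel=d/T,threshold=20)
    s=robot.state();F=s['contact_force']
    print('z%.4f yaw%+.1f Fz %.1f lat %.1f %.1f tz %.2f pos %s w %.3f t %.2f'%(z,side,F[2],F[0],F[1],s['ft_torque'][2],s['position'].round(4),s['width'],s['time']),r)
    return F[2]
E
python3 - <<'E'
from tw2 import *
robot.servo_line([.594,-.161,.0436],down(y1),vel=.02)
robot.grip(0.0);s=robot.state();print(s['width'],s['contact_force'],s['ft_torque'],s['position'],s['time'])
if .2<s['width']<.35:
    f=step(.0428,.0,T=.3)
    for z,sd in [(.0422,1),(.0416,-1)]:
        f=step(z,sd,T=.6+.6*(sd<0))
        if f>15: break
E
```

```text
0.27340412280226667 [-0.13050706  0.55983756  0.06237084] [ 0.05875507 -0.0751908  -0.07845314] [ 0.59404001 -0.16061587  0.0435316 ] 33.6917
z0.0428 yaw+0.0 Fz 4.0 lat -0.8 2.1 tz -0.11 pos [ 0.5941 -0.1607  0.0431] w 0.275 t 34.11 False
z0.0422 yaw+1.0 Fz 6.6 lat -1.3 1.7 tz -0.30 pos [ 0.594  -0.1607  0.0427] w 0.274 t 34.66 False
z0.0416 yaw-1.0 Fz 7.3 lat -3.1 1.5 tz 0.41 pos [ 0.5938 -0.161   0.0422] w 0.276 t 35.61 False
```

```bash
python3 - <<'E'
from tw2 import *
for z,sd in [(.0408,1),(.0400,-1),(.0392,1),(.0384,-1)]:
    f=step(z,sd,T=1.0)
    if f>15: break
E
```

```text
z0.0408 yaw+1.0 Fz 8.4 lat -3.3 1.1 tz -0.52 pos [ 0.594  -0.1608  0.0416] w 0.275 t 36.56 False
z0.0400 yaw-1.0 Fz 9.8 lat -3.2 1.0 tz 0.54 pos [ 0.5938 -0.1609  0.041 ] w 0.275 t 37.51 False
z0.0392 yaw+1.0 Fz 13.0 lat -4.2 2.1 tz -0.63 pos [ 0.5939 -0.1609  0.0406] w 0.276 t 38.46 False
z0.0384 yaw-1.0 Fz 15.4 lat -4.3 1.9 tz 0.67 pos [ 0.5939 -0.1608  0.0402] w 0.277 t 39.41 False
```

```bash
python3 - <<'E'
from tw2 import *
f=step(.0384,1,T=1.0)
f=step(.0380,-1,T=1.0)
E
```

```text
z0.0384 yaw+1.0 Fz 16.1 lat -4.6 1.2 tz -0.64 pos [ 0.5939 -0.1609  0.0402] w 0.277 t 40.36 False
z0.0380 yaw-1.0 Fz 17.5 lat -4.7 1.5 tz 0.69 pos [ 0.594  -0.1607  0.04  ] w 0.275 t 41.31 False
```

```bash
python3 - <<'E'
from tw2 import *
o=down(y1-.4)
robot.servo_line([.594,-.161,.0422],o,vel=.02)
s=robot.state();print(s['contact_force'],s['position'])
robot.grip(.6)
robot.servo_line([.594,-.161,.10],o,vel=.2)
robot.servo_line([.594,-.10,.18],o,vel=.2)
s=robot.state();print(s['contact_force'],s['time'])
import pickle
po=wpose();c=snap('wrist','w_h');pickle.dump((po,c),open('h.pkl','wb'))
cv2.imwrite('pics/z10.png',cv2.resize(cv2.imread('pics/w_h.png')[130:330,230:430],None,fx=3,fy=3,interpolation=cv2.INTER_NEAREST))
k=cam(c,po)
t=lambda p:((proj(k,p)-[230,130]+.5)*3).round(1)
C=np.array([.594,-.161,0])
for b in [[.5532,-.0974,.063],[.6412,-.1018,.063],[.5469,-.222,.063],[.6349,-.226,.063]]: print('b',t(b))
for h in (0,2,4): print(h,[t(C+[0,0,z+h/1e3]).tolist() for z in (.07,.076,.118)])
# circle outline of collar top / face
e=k[0]-C; n=np.array([e[0],e[1],0]);n/=np.linalg.norm(n); print('near rim collar top',t(C+[0,0,.076]+.028*n),'bottom',t(C+[0,0,.07]+.028*n),'socket base',t(C+[0,0,.063]+.0275*n))
E
```

```text
[-1.64193735  0.36308207  2.4102082 ] [ 0.59376599 -0.16088083  0.04200829]
[ 0.03753794 -0.08428379 -0.46900365] 43.4167
b [189.4 150.8]
b [398.  215.3]
b [111.3 418.7]
b [303.4 471.6]
0 [[249.2, 325.3], [248.6, 331.1], [243.9, 378.1]]
2 [[249.0, 327.2], [248.4, 333.1], [243.6, 380.6]]
4 [[248.8, 329.1], [248.2, 335.1], [243.3, 383.2]]
near rim collar top [255.2 266.3] bottom [255.7 261.4] socket base [256.2 257.1]
```

View pics/z10.png

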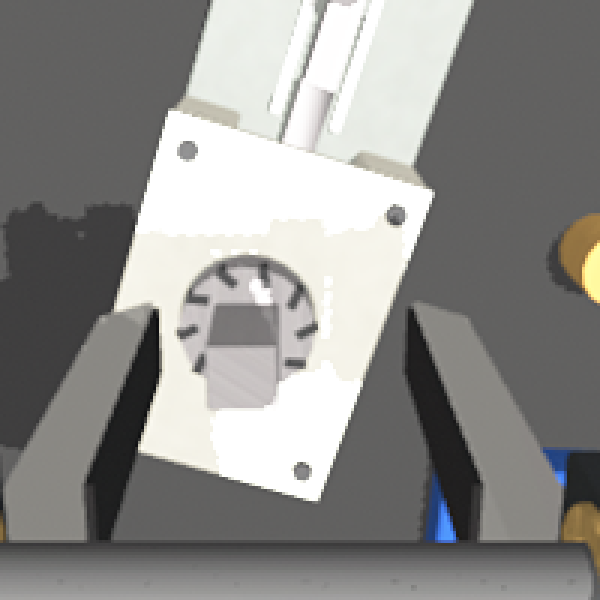

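View pics/w_h.png

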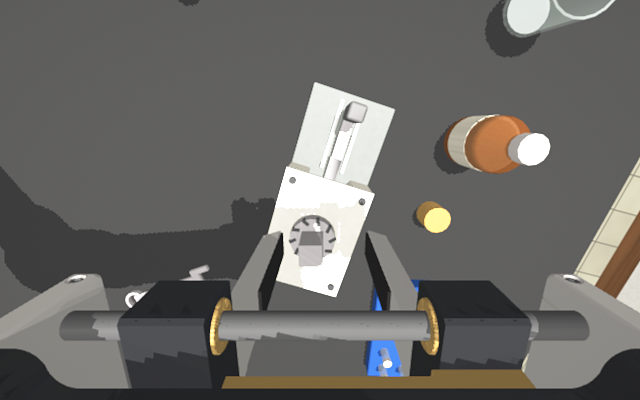

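```bash
cat > wd.py <<'E'
from h import *
a=np.radians(90-2.87);U=np.array([np.cos(a),np.sin(a),0]);C=np.array([.594,-.161,0])
O=down(a)
P=lambda s,z:(C+s*U+[0,0,z]).tolist()
def S():
    s=robot.state();print('s %.4f'%((s['position']-C)@U),s['position'].round(4),s['contact_force'].round(1),'t %.2f'%s['time'])
E
python3 - <<'E'
from wd import *
robot.servo_line(P(.198,.18),O,vel=.15)
robot.grip(0.0)
robot.servo_line(P(.198,.049),O,vel=.12);S()
print(robot.servo_line(P(.168,.049),O,vel=.04,threshold=3));S()
snap('wrist','w_c')
E
```

```text
s 0.1982 [0.6046 0.0369 0.0497] [0.1 0.5 1. ] t 46.73
False
s 0.1679 [0.6023 0.0067 0.0489] [ 0.1 -0.8  0.1] t 47.62
```

View pics/w_c.png

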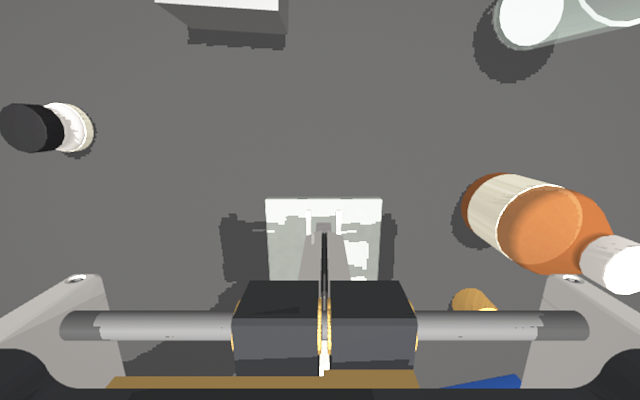

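```bash
python3 - <<'E'
from wd import *
print(robot.servo_line(P(.120,.049),O,vel=.04,threshold=33));S()
print(robot.servo_line(P(.096,.049),O,vel=.02,threshold=33));S()
snap('side','s_w')
cv2.imwrite('pics/z11.png',cv2.resize(cv2.imread('pics/s_w.png')[170:330,290:450],None,fx=3.7,fy=3.7,interpolation=cv2.INTER_CUBIC))
E
```

```text
True
s 0.1427 [ 0.6011 -0.0184  0.0491] [-0.2  2.5  2.6] t 48.73
True
s 0.1420 [ 0.601  -0.0192  0.049 ] [0.1 3.3 1.3] t 49.99
```

View pics/z11.png

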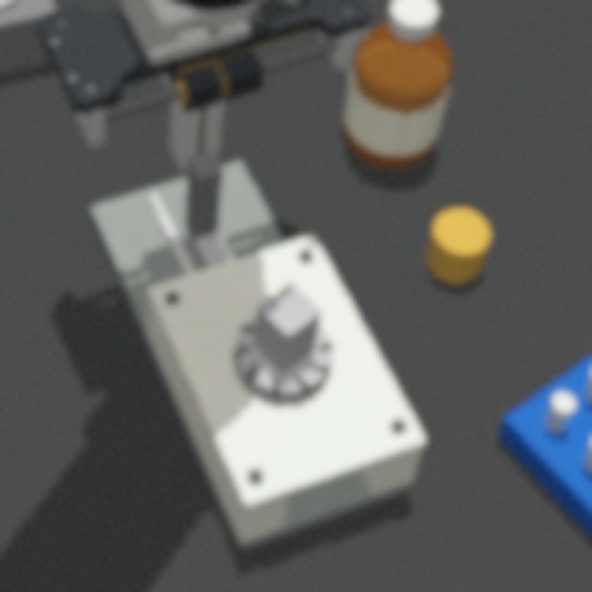

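```bash
python3 - <<'E'
from wd import *
print(robot.servo_line(P(.132,.049),O,vel=.012,threshold=38));S()
E
```

```text
False
s 0.1397 [ 0.6009 -0.0215  0.0488] [ 0.3 14.7 -1.4] t 51.06
```

```bash
python3 - <<'E'
from wd import *
for c in (.124,.112,.100):
    r=robot.servo_line(P(c,.049),O,vel=.02,threshold=38);print(c,r);S()
    if r: break
E
```

```text
0.124 False
s 0.1393 [ 0.6009 -0.0218  0.0489] [ 0.  25.4 -2.5] t 51.61
0.112 False
s 0.1375 [ 0.6008 -0.0237  0.049 ] [ 0.8 39.9 -5.5] t 52.36
0.1 False
s 0.1075 [ 0.5993 -0.0536  0.0488] [ 0.9 12.6 -0.3] t 53.11
```

```bash
python3 - <<'E'
from wd import *
for c in (.094,.088,.084):
    r=robot.servo_line(P(c,.049),O,vel=.02,threshold=30);print(c,r);S()
    if r: break
E
```

```text
0.094 False
s 0.0987 [ 0.5989 -0.0625  0.0488] [ 0.7  9.8 -0.6] t 53.56
0.088 False
s 0.0942 [ 0.5986 -0.0669  0.0488] [ 0.1 11.8  0.2] t 54.01
0.084 False
s 0.0943 [ 0.5987 -0.0668  0.0489] [ 0.5 17.8 -0.1] t 54.36
```

```bash
python3 - <<'E'
from wd import *
r=robot.servo_line(P(.077,.049),O,vel=.02,threshold=30);print(r);S()
snap('side','s_e')
robot.servo_line(P(.14,.049),O,vel=.1)
robot.servo_line(P(.14,.20),O,vel=.2);S()
import pickle
po=wpose();c=snap('wrist','w_e');pickle.dump((po,c),open('e.pkl','wb'));snap('side','s_e2')
k=cam(c,po);
print('handle top pred s=.075',proj(k,P(.075,.106)),'s=.08',proj(k,P(.08,.106)))
for h in (0,.011): print('head top',proj(k,P(0,.118+h)),'collar',proj(k,P(0,.076+h)))
cv2.imwrite('pics/z12.png',cv2.resize(cv2.imread('pics/w_e.png')[130:290,240:400],None,fx=3.7,fy=3.7,interpolation=cv2.INTER_NEAREST))
cv2.imwrite('pics/z13.png',cv2.resize(cv2.imread('pics/s_e2.png')[170:330,290:450],None,fx=3.7,fy=3.7,interpolation=cv2.INTER_CUBIC))
E
```

```text
False
s 0.0946 [ 0.5987 -0.0666  0.049 ] [-0.1 27.9 -1.1] t 54.86
s 0.1394 [ 0.6001 -0.0218  0.199 ] [-0.   0.  -0.3] t 56.60
handle top pred s=.075 [324.68818358 248.0341544 ] s=.08 [324.68754431 244.16891587]
head top [324.71307748 308.46166692] collar [324.66161577 288.93762826]
head top [324.72861736 314.35733607] collar [324.67401826 293.64300373]
```

View pics/w_e.png

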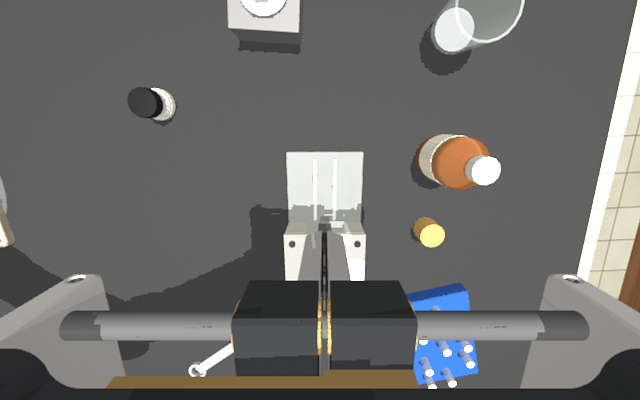

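View pics/z12.png

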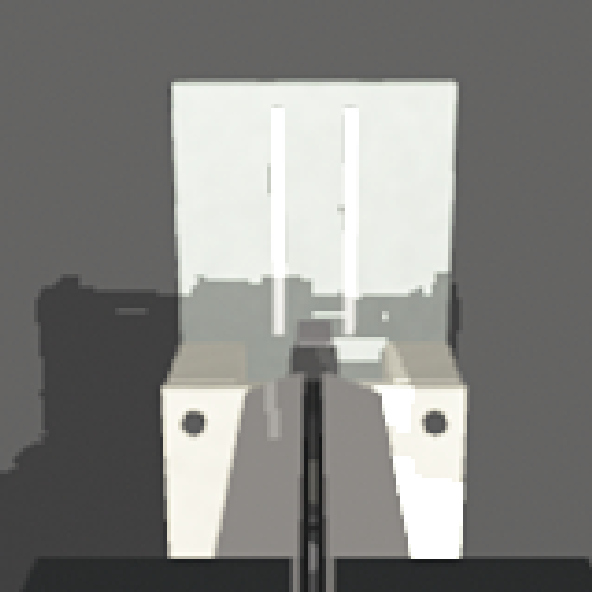

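View pics/z13.png

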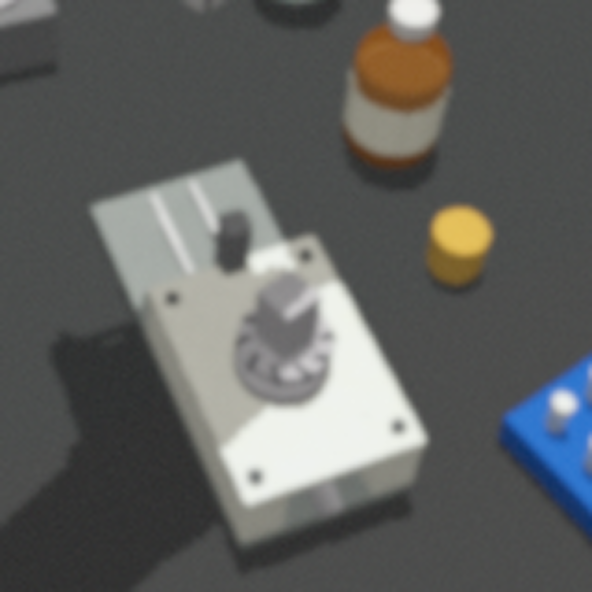

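```bash
python3 - <<'E'
from wd import *
k=cam(robot.camera('side'));t=lambda p:((proj(k,p)-[290,170]+.5)*3.7).round(1)
for s in (.075,.08,.085):print(s,t(P(s,.106)))
for h in (0,.011):print(h,'head',t(P(0,.118+h)),'collar',t(P(0,.076+h)))
print([t([*b,.063]) for b in [(.5532,-.0974),(.6412,-.1018),(.5469,-.222),(.6349,-.226)]])
robot.goto(P(.06,.22),O);po=wpose();c=snap('wrist','w_f');k=cam(c,po)
print([proj(k,P(s,.106)).round(1) for s in (.075,.08)],[proj(k,P(0,.118+h)).round(1) for h in (0,.011)],[proj(k,[*b,.063]).round(1) for b in [(.5532,-.0974),(.6412,-.1018)]],robot.state()['time'])
cv2.imwrite('pics/z14.png',cv2.resize(cv2.imread('pics/w_f.png')[100:290,240:400],None,fx=3.1,fy=3.1,interpolation=cv2.INTER_NEAREST))
E
```

```text
0.075 [236.9 220.8]
0.08 [233.6 214.3]
0.085 [230.3 207.9]
0 head [291.1 311.5] collar [285.3 350.3]
0.011 head [292.7 300.9] collar [286.8 340.4]
[array([174.6, 300.4]), array([308.2, 257.5]), array([258.1, 479.7]), array([400.6, 428.9])]
[array([324., 178.]), array([324. , 173.8])] [array([324.2, 240.7]), array([324.2, 244.5])] [array([291.4, 182. ]), array([357. , 181.8])] 57.225
```

View pics/z14.png

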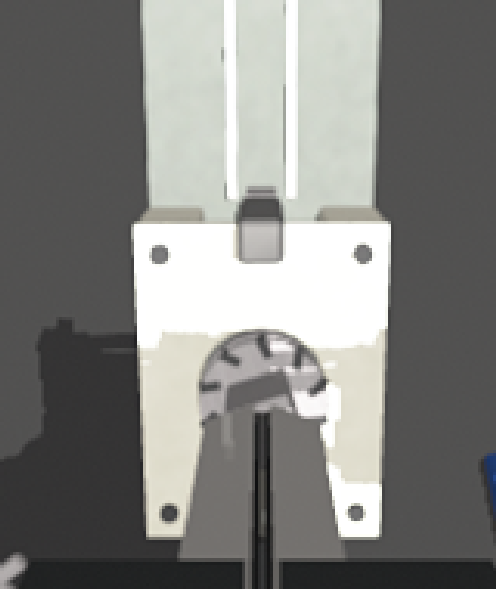

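```bash
python3 - <<'E'
from cell import robot
s=robot.state();print(s['contact_force'],s['time'])
robot.job_done()
E
```

```text
[ 0.39518857  0.20021066 -0.38823428] 57.225
the job is handed in; nothing more can be done
```

I put the rotor in the socket and worked it home with a twisting push. After letting go, I drove the wedge fully in by its handle and handed the job in at 57.2 s.

**Seating:**
- The first grasp slipped off near home. The fingertips turned out to sit about 33 mm behind the stated TCP, so I had only the top few millimetres of the head.
- I regrasped with the tips down on the collar and finished twisting. The last readings were a push of about 16–17.5 N plus the rotor's weight, roughly 21–22 N on the socket.
- At that push, another twist moved it no further. The picture afterwards showed the rotor upright, with the head and collar where a home rotor should be.
- When the grasp slipped, the shut fingers pressed on the head at up to about 18 N.

**Wedge:**
- Breaking the shank loose took about 40 N on the handle, more than the 25 N expected. The wedge then jumped about 30 mm before going on to its stop.
- It held still there at 28 N. The handle measured 75–76 mm from the socket axis (75 mm is fully in), and the rotor stood upright with its collar raised.
- I judged the lift only from the pictures and did not measure it precisely.

**Uncertain:**
- I sampled forces mainly at the ends of moves, so brief peaks are unverified; this applies most to the 25 N limit on the socket.
- I did not check the other objects one by one afterwards; I saw none of them disturbed in the late pictures.

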